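# Set and start the jar lid sealer

### The job

Seal the small jar in the bench lid sealer, by pushing and stroking with the fingertips only. Roll the knurled power wheel one click up, from low to medium, and push the jar carriage fully home under the sealing head; when both are set, press the start button right down and let it spring back. Nothing is to be gripped or lifted: do not touch the jar itself, and leave the things standing around where they are.

Things in the scene. Friction and masses are not known exactly. Their poses are not given: they have to be found in the camera images.
- cap_sealer: White lid sealer, fixed, 260 x 260 mm base. Origin: centre of its underside; x from its front (operator's side) to its back, y to its left, z up. In mm: console block x -120..104, y -124..-30, flat top z 76; sealing head and column x 5..127, y -2..102, top z 145; carriage lane along y = 50. Wheel, button and push knob are its only controls.
- power_wheel (a joint): Angle (rad) of the black knurled wheel (60 mm diameter, 16 wide; edge 11 mm out of the console top, axle along the sealer's y). Clicks: low 0 (start), medium 0.6, high 1.2. Grows as its top moves to the sealer's back (+x), 18 mm of rim per click. Leaving a click takes about 0.05 N m; past half-way it snaps on. A fingertip pressing 4-15 N on top drives it without slip.
- wheel_top (a point): Fixed point of the sealer where the wheel's edge is highest (sealer frame 25, -77, 87 mm): press here from above and stroke along the sealer's +x. It does not turn with the wheel.
- wheel_mark (a point): The white line across the wheel's rim, which turns with it: beside the front (shortest) tick beside the slot at low, at the very top beside the middle tick at medium, beside the rear (longest) tick at high.
- carriage (a joint): Travel (m) of the steel jar carriage, which slides along the sealer's +x axis, from 0 (all the way out, the start) to 0.080 (home against its stop, jar under the head) and stays where it is left. About 2 to 3 N slide it.
- push_face (a point): Centre of the flat front face of the carriage's round black push knob (40 mm diameter, 11 mm thick, on an upright steel strip; 78 mm above the table, its face looks to the sealer's -x). Moves with the carriage. Free space all round and above in front of it; the jar and, when home, the head begin 80 mm behind it.
- nest (a point): Centre of the floor of the ring that holds the jar on the carriage, 30 mm above the table; the ring's wall is 18 mm high, 59 mm inside. Moves with the carriage.
- start (a joint): Travel (m) of the round white start button (30 mm diameter, in a black collar at the front of the console): 0 up, 0.006 fully pressed; a spring returns it. 5 N press it fully down, along the vertical.
- start_top (a point): Centre of the start button's top face when up (sealer frame -74, -77, 97 mm), straight in front of the wheel; sinks with the button.
- sample_jar_0: The small biscuit jar with a black lid (60 mm diameter, 67 mm high, 75 g) that stands loose in the carriage's ring. Origin: centre of its underside.
- sample_jar_1: Another small jar of the same kind, standing on the table left of the sealer; a bystander. Origin: centre of its underside.
- lid_4: A loose black lid, 86 mm diameter, 12 mm thick, lying right of the sealer; a bystander. Origin: centre of its underside.
- marker_black: A black marker, 123 mm long, 18 mm thick, lying in front of the console; a bystander. Origin: centre of its underside, its length along its y.
Not all that is in view belongs to the job. Leave any turquoise look-alike of the sample_jar_0 alone.

How it is judged:
By the outcome, as a careful person would: the job done as asked, in the order asked, and still so for the second after the job is handed in, with the robot touching nothing.
It also fails if it takes over 48 s, if anything falls off the work surface, if the arm or the gripper's body presses on something with over 40 N, if the wrist force passes 120 N, or if a joint passes its speed limit or range.

### The arm

A 6-joint arm with a two-finger parallel gripper is mounted at the origin on a cart in front of the work surface, level with it; the furniture and walls round the work are solid. World frame = base frame: x ahead of the robot, y to its left, z up, the work surface at z = 0. Lengths are in m, angles in degrees, forces in N, time in s.
With the tool pointing down it reaches from about 0.2 to 0.875 m from the base axis. Payload 3.4 kg.
Tool frame: the origin (TCP) lies at the very end of the fingers, on their centre line; the grasp point (between the pads) lies 19 mm behind it; z points along the fingers, y is the line along which they close (so a half turn about z gives the same grasp; the last joint's range is limited). The gripper opens to 94 mm and grips with 3 to 60 N. Pads are 16 mm wide; open, the fingers measure 119 mm over their backs; the gripper's body (75 mm by 177 mm) begins 78 mm behind the grasp point.
Start: joints at [64.916, 15.808, 86.224, -0, 77.962, -6.933], TCP at [0.179, 0.546, 0.205] pointing down, gripper open.
Joint ranges: [-165.64, 165.64], [-43.16, 119.46], [12.63, 154.43], [-67.54, 247.53], [6.08, 155.33], [-154.97, 154.97]. Speed limits (degrees/s): [147.25, 147.25, 180, 180, 180, 180].

### API

Orientations are given as a 3x3 rotation matrix whose columns are the frame's x, y, z axes.
In Python, from rig import r gives the robot as it stands. The module is installed in compiled form; this text tells all that it offers.
- The arm moves only by the tool send_rows, never from a script. Its argument "plan" is a list that holds one entry, the list of rows, each a list of 7 numbers: the turn, a rotation vector about the tool's x, y, z as a fraction of full scale, then the shift along the tool's x, y, z as a fraction of full scale, then the opening, from 0 (shut) to 1 (fully open). In form: [[[rx, ry, rz, x, y, z, jaw], ...]]. A call has exactly 8 rows; each row is the pose to reach, as a shift and turn from the pose commanded when the call began, along the tool's axes at that moment; what a row does not reach only later rows make up. Full scale, the value 1, is 150 mm for a shift and 0.5 rad for a turn. A row lasts 1/12 s, in which the tool goes at most 41.7 mm and 7.16 degrees, less where a joint would pass 70% of its speed; a pose out of reach is approached as far as the arm can. A call with a number of a shift or a turn outside -1 to 1 is refused whole. A call with a gripper value outside its range is refused whole. The fingers move at their own pace and stop on an object; "squeeze" is the grip in N (left out, the last holds). Time passes only in rows, so rows that repeat a pose let the fingers close, or fill a call up. It gives the time, the measured TCP pose, the force, the opening and the grip force at its end, in the units of the state.
- r.state(): the state, without advancing time (a new reading comes with each control period).
- r.read_camera(name): name is "scene" or "top" or "wrist"; returns a dict with "frame" (480x640x3 uint8, blue, green, red), "z_map" (480x640 float32, m along the optical axis (not along the pixel's ray), 0 where there is no reading), "intrinsics" (3x3 intrinsics, pixels), "world_from_camera" (4x4, takes a point from camera to world coordinates). Camera axes: x right, y up, looking along -z (the intrinsics and any distortion apply to the point x, -y, -z); pixel columns grow to the right and rows downward; lengths in m; the calibration is good to about 2 mm. The wrist camera is an equidistant fisheye: a pixel r from the principal point sees the ray r / f radians off the axis. A picture is of the moment at which its call begins.
- r.hand_in(): hands the job in; it is judged then, once.
Trained networks look in the newest picture that a camera, given by its name, has taken for a name from the list of things; names that differ only in an ending like _2 or _b are one class to them, and where a whole thing is asked for, a point or a joint stands for the part that bears it (a point fixed in the world has none). Each returns a list of dicts, best first, with "confidence" (0 to 1); they miss things now and then, are a little off and sometimes report something else, mostly with a low value. They report only what shows in the picture. A call takes as long as a camera call. They do not tell look-alikes from the thing itself.
- r.silhouettes(label, camera): "pixels" (480x640 bool, what is visible of it) and "extent" ([left, top, right, bottom] in pixels, round what is visible of it).
- r.mark_of(label, camera): "position" ([column, row] in pixels: a listed point, or the origin of a listed thing).
The state is a dict: "clock": time; "joint_pos": joint angles; "qd": joint speeds; "effort": joint torques, N m; "ee_pos": TCP position; "tcp_rot": TCP orientation; "contact_force": force on the tool from outside, world axes, zero at the start; "wrist_torque": the same for the moment, N m; "opening": opening from 0.0 (shut) to 1.0 (fully open); "grasp_force": force on a finger pad.
Only numpy, scipy, OpenCV 4.12 (cv2) and the standard library are available. Lean on these libraries where they do the work, as an engineer would, in place of code of your own. Each camera call takes 0.05 s, during which the arm holds its last target. There are 200 camera calls.

## Working session

There is one attempt and no reset: what is moved stays moved. The work goes in short steps, Python scripts to look and compute and a tool call to move; the robot and the scene stay as the last step left them, time stands still between calls to the robot, and variables do not carry over. Pictures are saved under pics/ and viewed, at most 10 in all, crops included, and the job is handed in when it is done.

Besides the shell and the picture viewer there is one more tool, called after "Emit:" by a JSON object that holds its "op" and its "data". send_rows: Moves the arm, as the interface text tells. Shift numbers are shares of 150 mm and turn numbers shares of 0.5 rad, none past 1 either way. Its arguments: {"type":"object","properties":{"plan":{"type":"array"},"squeeze":{"type":"number"}},"required":["plan"]}

```bash
mkdir -p pics
cat > h.py <<'E'
import numpy as np, cv2
from rig import r
def world(im,px,z=None):
    K=im["intrinsics"];T=im["world_from_camera"];u,v=px
    d=np.array([(u-K[0,2])/K[0,0],-(v-K[1,2])/K[1,1],-1.])
    if z is None:
        p=im["z_map"][int(round(v)),int(round(u))]*d
        return T[:3,:3]@p+T[:3,3]
    w=T[:3,:3]@d; return T[:3,3]+w*(z-T[2,3])/w[2]
def ray(im,px):
    K=im["intrinsics"];T=im["world_from_camera"];u,v=px
    w=T[:3,:3]@np.array([(u-K[0,2])/K[0,0],-(v-K[1,2])/K[1,1],-1.]);return T[:3,3],w/np.linalg.norm(w)
def tri(rs):
    A=sum(np.eye(3)-np.outer(d,d) for o,d in rs);b=sum((np.eye(3)-np.outer(d,d))@o for o,d in rs)
    return np.linalg.solve(A,b)
E
python3 - <<'E'
from h import *
np.set_printoptions(precision=4,suppress=True)
s=r.state();print(s["clock"],s["ee_pos"],s["tcp_rot"],s["opening"])
ims={}
for c in("scene","top"):
    ims[c]=im=r.read_camera(c);cv2.imwrite(f"pics/{c}0.png",im["frame"])
    print(c,im["world_from_camera"][:3,3])
for n in("cap_sealer","wheel_top","wheel_mark","push_face","nest","start_top","sample_jar_0","lid_4","marker_black"):
    rs=[]
    for c in ims:
        for m in r.mark_of(n,c)[:2]:
            print(n,c,np.round(m["position"],1),round(m["confidence"],2),world(ims[c],m["position"]))
        m=r.mark_of(n,c)
        if m: rs.append(ray(ims[c],m[0]["position"]))
    if len(rs)==2: print("  tri",tri(rs))
print(r.state()["clock"])
E
```

```text
0.0 [0.1789 0.5459 0.2046] [[-0.9502  0.3115 -0.0008]
 [ 0.3115  0.9502 -0.0016]
 [ 0.0002 -0.0017 -1.    ]] 0.9990299610795166
scene [ 0.0582 -0.5941  1.1002]
top [0.4684 0.0408 1.199 ]
cap_sealer scene [358.8 248.8] 0.83 [ 0.5967 -0.0166  0.0779]
cap_sealer top [345.1 215.7] 0.63 [0.6425 0.0246 0.0214]
  tri [ 0.6425  0.0265 -0.0019]
wheel_top scene [399.5 237.4] 0.84 [ 0.6791 -0.0478  0.0879]
wheel_mark scene [392.8 243.5] 0.56 [ 0.6619 -0.0479  0.0802]
wheel_mark top [378.4 206.3] 0.54 [ 0.6564 -0.0508  0.0804]
  tri [ 0.6565 -0.051   0.0872]
push_face scene [294.9 251.8] 0.6 [0.4844 0.0538 0.0774]
push_face top [328.6 286.6] 0.83 [0.4714 0.0624 0.0014]
  tri [0.4774 0.0568 0.0793]
nest scene [332.6 237.4] 0.91 [0.5818 0.053  0.0553]
nest top [321.4 234.5] 0.96 [0.5879 0.0786 0.0973]
nest top [328.6 285.3] 0.59 [0.4746 0.0625 0.002 ]
  tri [0.5995 0.0797 0.0146]
start_top scene [362.  260.7] 0.47 [ 0.5725 -0.0555  0.0985]
start_top top [382.6 239.7] 0.43 [ 0.5778 -0.0591  0.098 ]
start_top top [329.1 286. ] 0.29 [0.4729 0.0613 0.0007]
  tri [ 0.575  -0.0573  0.099 ]
sample_jar_0 scene [290.7 211.6] 0.91 [0.5647 0.1889 0.0231]
sample_jar_0 scene [257.8 180.6] 0.85 [0.5519 0.3082 0.0313]
sample_jar_0 top [325.9 234.7] 0.75 [0.5882 0.0685 0.0922]
sample_jar_0 top [273.8 246.5] 0.63 [0.5621 0.1897 0.0655]
  tri [0.5462 0.0858 0.1427]
lid_4 scene [429.8 307.8] 0.79 [ 0.6542 -0.1848  0.0151]
lid_4 top [423.4 208.9] 0.96 [ 0.6635 -0.1664  0.0072]
  tri [ 0.6693 -0.1719 -0.0162]
marker_black scene [336.  319.7] 0.87 [ 0.4808 -0.0959  0.0145]
marker_black scene [330.8 236.5] 0.19 [0.5796 0.0565 0.0563]
marker_black top [388.8 280.2] 0.58 [ 0.4887 -0.082   0.0131]
marker_black top [322.9 236.6] 0.49 [0.5832 0.0751 0.0971]
  tri [ 0.4896 -0.0847 -0.0094]
1.9
```

View pics/scene0.png

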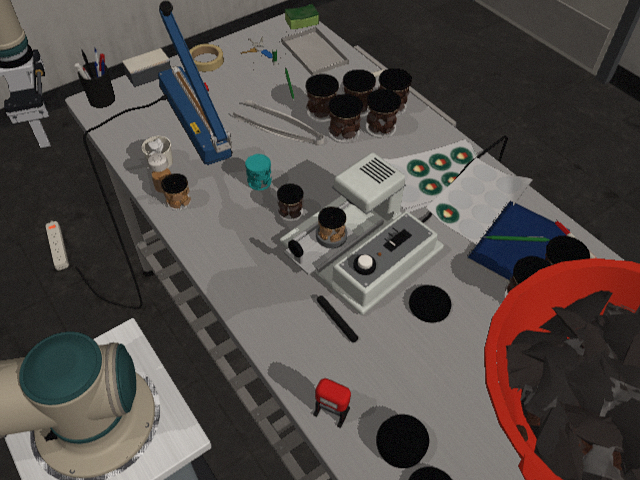

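View pics/top0.png

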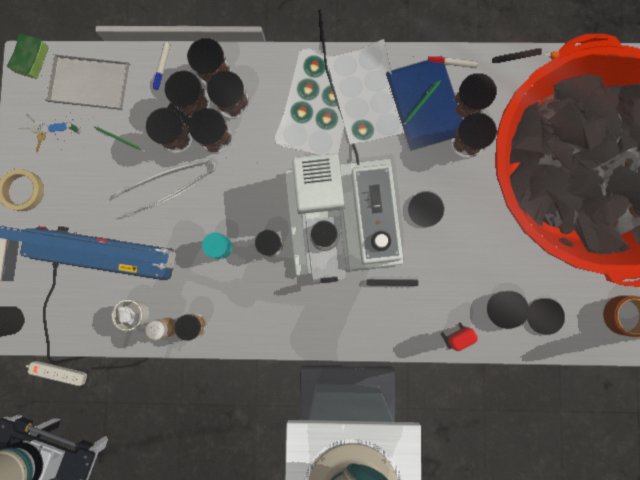

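The scene view shows the button at (366,262), the wheel slot near (398,238) and the knob at (295,248). In the top view the button is at (381,241), the wheel at (376,198) and the knob at (329,280). The sealer is slightly yawed, so I'll fit its pose from depth.

Run:
```python
from h import *
np.set_printoptions(precision=4,suppress=True)
def cloud(im):
    K=im["intrinsics"];T=im["world_from_camera"];v,u=np.mgrid[:480,:640];z=im["z_map"]
    p=np.stack([(u-K[0,2])/K[0,0]*z,-(v-K[1,2])/K[1,1]*z,-z],-1);return p@T[:3,:3].T+T[:3,3]
for c in("top","scene"):
    im=r.read_camera(c);P=cloud(im);x,y,z=P[...,0],P[...,1],P[...,2]
    m=(x>.48)&(x<.8)&(y>-.13)&(y<.02)&(z>.070)&(z<.082)&(im["z_map"]>0)
    rect=cv2.minAreaRect(P[m][:,:2].astype(np.float32)*1000);print(c,"console",m.sum(),rect,np.median(z[m]))
    g=im["frame"].min(2)
    m=(np.hypot(x-.575,y+.057)<.03)&(z>.09)&(z<.105); print("button/all",m.sum(),P[m].mean(0), P[m&(g>150)].mean(0))
    m=(x>.6)&(x<.74)&(y>-.08)&(y<-.02)&(z>.08)&(z<.095); print("wheel",m.sum(),P[m].mean(0),P[m].min(0),P[m].max(0))
    m=(x>.6)&(x<.84)&(y>-.02)&(y<.16)&(z>.135)&(z<.155); rect=cv2.minAreaRect(P[m][:,:2].astype(np.float32)*1000);print("head",rect,np.median(z[m]))
    m=(x>.43)&(x<.53)&(y>.02)&(y<.11)&(z>.05)&(z<.11); print("knob",m.sum(),P[m].mean(0),P[m].min(0),P[m].max(0))
    sc=im["frame"][150:300,250:450];cv2.imwrite(f"pics/{c}1.png",cv2.resize(sc,None,fx=4,fy=4,interpolation=cv2.INTER_CUBIC))
```

```text
top console 3411 ((642.9754638671875, -47.91117858886719), (224.5570831298828, 93.85614013671875), 7.176202774047852) 0.07595731283393081
button/all 154 [ 0.5772 -0.0565  0.0961] [ 0.577  -0.0561  0.0969]
wheel 188 [ 0.6715 -0.0457  0.0836] [ 0.6013 -0.0796  0.08  ] [ 0.7389 -0.0202  0.0922]
head ((700.466796875, 86.99208068847656), (122.32093811035156, 104.06932830810547), 7.208967685699463) 0.1450279246169086
knob 103 [0.4891 0.0605 0.092 ] [0.4813 0.0422 0.0641] [0.4975 0.0784 0.1033]
scene console 3365 ((643.07763671875, -49.57314682006836), (227.8433837890625, 95.88414001464844), 7.672107219696045) 0.07747882626131619
button/all 195 [ 0.5759 -0.0584  0.0969] [ 0.5781 -0.0588  0.0988]
wheel 357 [ 0.671  -0.0472  0.0831] [ 0.6004 -0.0796  0.08  ] [ 0.7392 -0.0201  0.0924]
head ((700.0650024414062, 85.38363647460938), (125.11834716796875, 106.0753402709961), 7.947918891906738) 0.14651965781633858
knob 187 [0.4871 0.0562 0.0859] [0.481  0.04   0.0509] [0.4996 0.0755 0.1029]
```

View pics/top1.png

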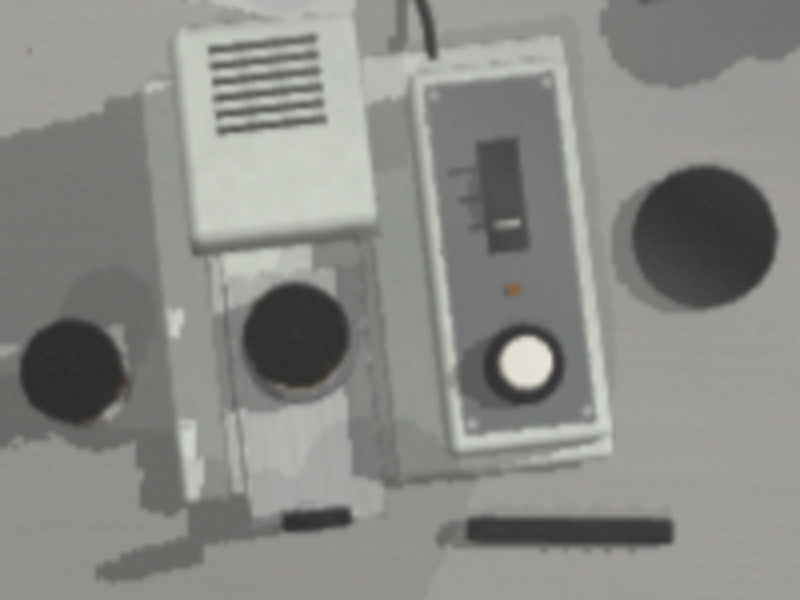

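Emit:
{"op": "send_rows", "data": {"plan": [[[0, 0, -0.11, -0.1, -0.12, 0, 0], [0, 0, -0.22, -0.2, -0.25, 0, 0], [0, 0, -0.34, -0.32, -0.4, 0, 0], [0, 0, -0.46, -0.45, -0.55, 0, 0], [0, 0, -0.58, -0.57, -0.7, 0, 0], [0, 0, -0.7, -0.68, -0.85, 0, 0], [0, 0, -0.8, -0.75, -0.95, 0, 0], [0, 0, -0.89, -0.8, -1, 0, 0]]], "squeeze": 10}}

```text
clock: 2.67
ee_pos: [0.2465, 0.3642, 0.2057]
tcp_rot: [[-0.992, -0.129, 0.0], [-0.129, 0.992, -0.001], [-0.0, -0.001, -1.0]]
contact_force: [-0.7, -0.1, 0.3]
opening: 0.471
grasp_force: 0.0
```

Emit:
{"op": "send_rows", "data": {"plan": [[[0, 0, 0, -0.05, -0.12, 0, 0], [0, 0, 0, -0.12, -0.28, 0, 0], [0, 0, 0, -0.2, -0.44, 0, 0], [0, 0, 0, -0.28, -0.6, 0, 0], [0, 0, 0, -0.36, -0.74, 0, 0], [0, 0, 0, -0.43, -0.87, 0, 0], [0, 0, 0, -0.48, -0.96, 0, 0], [0, 0, 0, -0.5, -1, 0, 0]]]}}

```text
clock: 3.33
ee_pos: [0.3412, 0.2259, 0.2057]
tcp_rot: [[-0.992, -0.126, 0.001], [-0.126, 0.992, -0.0], [-0.001, -0.0, -1.0]]
contact_force: [0.3, 0.7, 0.0]
opening: 0.002
grasp_force: 0.0
```

Emit:
{"op": "send_rows", "data": {"plan": [[[0, 0, 0, -0.05, -0.12, 0, 0], [0, 0, 0, -0.12, -0.28, 0, 0], [0, 0, 0, -0.2, -0.44, 0, 0], [0, 0, 0, -0.28, -0.6, 0, 0], [0, 0, 0, -0.36, -0.74, 0, 0], [0, 0, 0, -0.43, -0.87, 0, 0], [0, 0, 0, -0.48, -0.96, 0, 0], [0, 0, 0, -0.5, -1, 0, 0]]]}}

```text
clock: 4.0
ee_pos: [0.4348, 0.0871, 0.2055]
tcp_rot: [[-0.992, -0.126, 0.001], [-0.126, 0.992, -0.0], [-0.001, -0.0, -1.0]]
contact_force: [-0.4, -0.1, -0.5]
opening: 0.008
grasp_force: 0.0
```

Emit:
{"op": "send_rows", "data": {"plan": [[[0, 0, 0, 0, -0.05, 0.1, 0], [0, 0, 0, 0, -0.1, 0.24, 0], [0, 0, 0, 0, -0.15, 0.4, 0], [0, 0, 0, 0, -0.19, 0.56, 0], [0, 0, 0, -0.01, -0.21, 0.7, 0], [0, 0, 0, -0.01, -0.225, 0.82, 0], [0, 0, 0, -0.02, -0.225, 0.9, 0], [0, 0, 0, -0.02, -0.225, 0.915, 0]]]}}

```text
clock: 4.67
ee_pos: [0.4389, 0.0559, 0.0663]
tcp_rot: [[-0.992, -0.128, -0.004], [-0.128, 0.992, 0.001], [0.004, 0.001, -1.0]]
contact_force: [-0.1, 0.2, 0.9]
opening: 0.005
grasp_force: 0.0
```

Run:
```python
from h import *
s=r.state();print(s["ee_pos"],s["contact_force"])
a=r.read_camera("scene")["frame"][180:300,230:390];b=r.read_camera("wrist")["frame"]
cv2.imwrite("pics/k1.png",np.hstack([cv2.resize(a,(480,360)),cv2.resize(b,(320,360))]))
```

```text
[0.43894653 0.05586092 0.06631623] [-0.12221571  0.15222639  0.92172181]
```

View pics/k1.png

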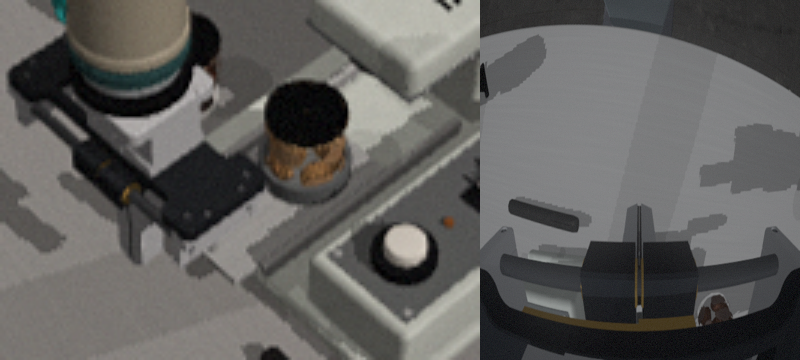

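The gripper stands in front of the knob, which it hides in the scene view. Next I push gently.

Emit:
{"op": "send_rows", "data": {"plan": [[[0, 0, 0, -0.06, -0.01, 0, 0], [0, 0, 0, -0.12, -0.01, 0, 0], [0, 0, 0, -0.17, -0.01, 0, 0], [0, 0, 0, -0.2, -0.01, 0, 0], [0, 0, 0, -0.22, -0.01, 0, 0], [0, 0, 0, -0.24, -0.01, 0, 0], [0, 0, 0, -0.27, -0.01, 0, 0], [0, 0, 0, -0.3, -0.01, 0, 0]]]}}

```text
clock: 5.43
ee_pos: [0.4851, 0.0593, 0.0681]
tcp_rot: [[-0.992, -0.128, -0.002], [-0.128, 0.992, 0.0], [0.002, 0.0, -1.0]]
contact_force: [-2.6, -1.1, 0.9]
opening: 0.003
grasp_force: 1.2
```

Emit:
{"op": "send_rows", "data": {"plan": [[[0, 0, 0, -0.03, 0, 0, 0], [0, 0, 0, -0.07, 0, 0, 0], [0, 0, 0, -0.11, 0, 0, 0], [0, 0, 0, -0.15, 0, 0, 0], [0, 0, 0, -0.19, 0, 0, 0], [0, 0, 0, -0.23, 0, 0, 0], [0, 0, 0, -0.26, 0, 0, 0], [0, 0, 0, -0.28, 0, 0, 0]]]}}

```text
clock: 6.1
ee_pos: [0.5282, 0.0647, 0.0681]
tcp_rot: [[-0.992, -0.128, 0.0], [-0.128, 0.992, 0.0], [-0.0, -0.0, -1.0]]
contact_force: [-1.6, -1.1, -0.0]
opening: 0.006
grasp_force: 1.1
```

Emit:
{"op": "send_rows", "data": {"plan": [[[0, 0, 0, -0.02, 0, 0, 0], [0, 0, 0, -0.05, 0, 0, 0], [0, 0, 0, -0.08, 0, 0, 0], [0, 0, 0, -0.1, 0, 0, 0], [0, 0, 0, -0.12, 0, 0, 0], [0, 0, 0, -0.13, 0, 0, 0], [0, 0, 0, -0.14, 0, 0, 0], [0, 0, 0, -0.15, 0, 0, 0]]]}}

```text
clock: 6.77
ee_pos: [0.5497, 0.0675, 0.0682]
tcp_rot: [[-0.992, -0.128, -0.0], [-0.128, 0.992, -0.0], [0.0, -0.0, -1.0]]
contact_force: [-1.8, -1.0, -0.6]
opening: 0.007
grasp_force: 1.1
```

Emit:
{"op": "send_rows", "data": {"plan": [[[0, 0, 0, -0.005, 0, 0, 0], [0, 0, 0, -0.01, 0, 0, 0], [0, 0, 0, -0.015, 0, 0, 0], [0, 0, 0, -0.02, 0, 0, 0], [0, 0, 0, -0.025, 0, 0, 0], [0, 0, 0, -0.03, 0, 0, 0], [0, 0, 0, -0.03, 0, 0, 0], [0, 0, 0, -0.03, 0, 0, 0]]]}}

```text
clock: 7.43
ee_pos: [0.5528, 0.068, 0.0682]
tcp_rot: [[-0.992, -0.128, -0.002], [-0.128, 0.992, -0.0], [0.002, 0.0, -1.0]]
contact_force: [-4.6, -1.7, 1.9]
opening: 0.004
grasp_force: 2.5
```

Emit:
{"op": "send_rows", "data": {"plan": [[[0, 0, 0, -0.005, 0, 0, 0], [0, 0, 0, -0.01, 0, 0, 0], [0, 0, 0, -0.015, 0, 0, 0], [0, 0, 0, -0.02, 0, 0, 0], [0, 0, 0, -0.02, 0, 0, 0], [0, 0, 0, -0.02, 0, 0, 0], [0, 0, 0, -0.02, 0, 0, 0], [0, 0, 0, -0.02, 0, 0, 0]]]}}

```text
clock: 8.1
ee_pos: [0.5528, 0.068, 0.0682]
tcp_rot: [[-0.992, -0.128, -0.008], [-0.128, 0.992, -0.001], [0.008, -0.0, -1.0]]
contact_force: [-10.3, -3.3, 6.1]
opening: 0.003
grasp_force: 5.2
```

Emit:
{"op": "send_rows", "data": {"plan": [[[0, 0, 0, 0.04, 0, 0, 0], [0, 0, 0, 0.12, 0, 0, 0], [0, 0, 0, 0.22, 0, -0.05, 0], [0, 0, 0, 0.3, 0, -0.2, 0], [0, 0, 0, 0.32, 0, -0.4, 0], [0, 0, 0, 0.32, 0, -0.6, 0], [0, 0, 0, 0.32, 0, -0.75, 0], [0, 0, 0, 0.32, 0, -0.85, 0]]]}}

```text
clock: 8.77
ee_pos: [0.5124, 0.0629, 0.1994]
tcp_rot: [[-0.992, -0.128, 0.009], [-0.128, 0.992, 0.001], [-0.009, -0.0, -1.0]]
contact_force: [-0.8, -0.1, -0.6]
opening: 0.005
grasp_force: 0.0
```

Run:
```python
from h import *
s=r.state();print(s["ee_pos"],s["contact_force"],s["tcp_rot"])
a=r.read_camera("scene");cv2.imwrite("pics/k2.png",cv2.resize(a["frame"][180:300,270:430],(800,600)))
for m in r.mark_of("push_face","scene"): print(m["position"],m["confidence"],world(a,m["position"]))
```

```text
[0.51244798 0.06294263 0.1994483 ] [-0.8214889  -0.06899457 -0.57756479] [[-9.91745632e-01 -1.27900806e-01  9.05454619e-03]
 [-1.27895622e-01  9.91786965e-01  1.15167332e-03]
 [-9.12748083e-03 -1.58698303e-05 -9.99958344e-01]]
[322.3, 229.7] 0.83 [0.56471692 0.06786361 0.07862492]
```

View pics/k2.png

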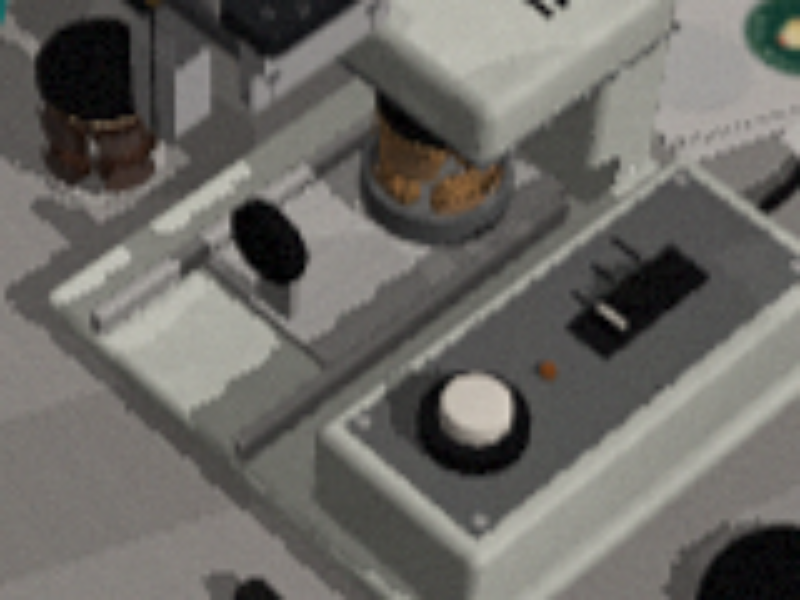

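The picture (crop) shows the carriage home with the jar under the head. The knob is at (322,229) full frame and the wheel mark is at the front tick, i.e. low. On to the wheel.

Emit:
{"op": "send_rows", "data": {"plan": [[[0, 0, 0, -0.12, -0.1, 0, 0], [0, 0, 0, -0.27, -0.24, 0, 0], [0, 0, 0, -0.43, -0.39, 0, 0], [0, 0, 0, -0.6, -0.54, 0, 0], [0, 0, 0, -0.74, -0.67, 0, 0], [0, 0, 0, -0.85, -0.77, 0.1, 0], [0, 0, 0, -0.92, -0.83, 0.25, 0], [0, 0, 0, -0.935, -0.845, 0.4, 0]]]}}

```text
clock: 9.53
ee_pos: [0.6681, -0.0471, 0.1336]
tcp_rot: [[-0.992, -0.126, 0.004], [-0.126, 0.992, -0.0], [-0.004, -0.001, -1.0]]
contact_force: [-0.1, -0.2, -0.4]
opening: 0.005
grasp_force: 0.0
```

Emit:
{"op": "send_rows", "data": {"plan": [[[0, 0, 0, 0, 0, 0.06, 0], [0, 0, 0, 0, 0, 0.12, 0], [0, 0, 0, 0, 0, 0.18, 0], [0, 0, 0, 0, 0, 0.22, 0], [0, 0, 0, 0, 0, 0.25, 0], [0, 0, 0, 0, 0, 0.27, 0], [0, 0, 0, 0, 0, 0.28, 0], [0, 0, 0, 0, 0, 0.28, 0]]]}}

```text
clock: 10.2
ee_pos: [0.6649, -0.0452, 0.0941]
tcp_rot: [[-0.992, -0.128, 0.001], [-0.128, 0.992, -0.0], [-0.001, -0.0, -1.0]]
contact_force: [-0.3, -0.8, 0.4]
opening: 0.005
grasp_force: 0.0
```

Emit:
{"op": "send_rows", "data": {"plan": [[[0, 0, 0, -0.02, 0, 0.01, 0], [0, 0, 0, -0.02, 0, 0.02, 0], [0, 0, 0, -0.02, 0, 0.03, 0], [0, 0, 0, -0.02, 0, 0.04, 0], [0, 0, 0, -0.02, 0, 0.045, 0], [0, 0, 0, -0.02, 0, 0.05, 0], [0, 0, 0, -0.02, 0, 0.055, 0], [0, 0, 0, -0.02, 0, 0.055, 0]]]}}

```text
clock: 10.87
ee_pos: [0.6687, -0.0449, 0.0871]
tcp_rot: [[-0.992, -0.128, 0.003], [-0.128, 0.992, 0.0], [-0.003, -0.0, -1.0]]
contact_force: [-0.4, 0.4, 6.7]
opening: 0.008
grasp_force: 3.0
```

Emit:
{"op": "send_rows", "data": {"plan": [[[0, 0, 0, -0.01, 0, 0.005, 0], [0, 0, 0, -0.025, 0, 0.005, 0], [0, 0, 0, -0.04, 0, 0.005, 0], [0, 0, 0, -0.055, 0, 0.005, 0], [0, 0, 0, -0.07, 0, 0.005, 0], [0, 0, 0, -0.085, 0, 0.005, 0], [0, 0, 0, -0.1, 0, 0.005, 0], [0, 0, 0, -0.1, 0, 0.005, 0]]]}}

```text
clock: 11.53
ee_pos: [0.6851, -0.0429, 0.087]
tcp_rot: [[-0.992, -0.128, 0.006], [-0.128, 0.992, 0.0], [-0.006, -0.001, -1.0]]
contact_force: [1.0, 1.4, 7.5]
opening: 0.002
grasp_force: 3.6
```

Emit:
{"op": "send_rows", "data": {"plan": [[[0, 0, 0, 0, 0, -0.02, 0], [0, 0, 0, 0, 0, -0.06, 0], [0, 0, 0, 0.05, 0, -0.15, 0], [0, 0, 0, 0.2, 0, -0.25, 0], [0, 0, 0, 0.4, 0, -0.25, 0], [0, 0, 0, 0.6, 0, -0.25, 0], [0, 0, 0, 0.73, 0, -0.25, 0], [0, 0, 0, 0.76, 0, -0.25, 0]]]}}

```text
clock: 12.2
ee_pos: [0.5653, -0.0577, 0.1231]
tcp_rot: [[-0.992, -0.127, -0.003], [-0.127, 0.992, 0.0], [0.003, 0.001, -1.0]]
contact_force: [-0.8, 0.4, -0.3]
opening: 0.005
grasp_force: 0.0
```

Run:
```python
from h import *
s=r.state();print(s["ee_pos"],s["contact_force"])
a=r.read_camera("scene")["frame"][190:310,320:480];b=r.read_camera("top")["frame"][150:270,300:460]
cv2.imwrite("pics/w2.png",np.hstack([cv2.resize(x,(400,300),interpolation=cv2.INTER_CUBIC) for x in(a,b)]))
```

```text
[ 0.56526272 -0.05765494  0.12307831] [-0.84435236  0.3574591  -0.3002757 ]
```

View pics/w2.png

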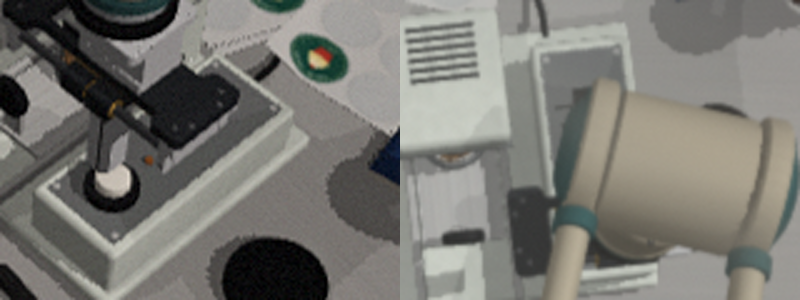

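The gripper, over the button, hides the wheel in both views, so I back off to check the mark.

Emit:
{"op": "send_rows", "data": {"plan": [[[0, 0, 0, 0.06, 0.06, -0.1, 0], [0, 0, 0, 0.2, 0.2, -0.25, 0], [0, 0, 0, 0.35, 0.35, -0.45, 0], [0, 0, 0, 0.5, 0.5, -0.65, 0], [0, 0, 0, 0.65, 0.65, -0.8, 0], [0, 0, 0, 0.75, 0.75, -0.9, 0], [0, 0, 0, 0.8, 0.8, -0.95, 0], [0, 0, 0, 0.8, 0.8, -0.95, 0]]]}}

```text
clock: 12.97
ee_pos: [0.4361, 0.0472, 0.2671]
tcp_rot: [[-0.991, -0.13, 0.005], [-0.13, 0.992, 0.0], [-0.005, -0.0, -1.0]]
contact_force: [-0.2, -0.3, -0.2]
opening: 0.001
grasp_force: 0.0
```

Run:
```python
from h import *
s=r.state();print(s["ee_pos"],s["contact_force"])
a=r.read_camera("scene")["frame"][190:310,300:460];b=r.read_camera("top")["frame"][150:270,300:460]
cv2.imwrite("pics/w3.png",np.hstack([cv2.resize(x,(400,300),interpolation=cv2.INTER_CUBIC) for x in(a,b)]))
```

```text
[0.43613538 0.04716158 0.26707694] [-0.15229234 -0.27280211 -0.21787718]
```

View pics/w3.png

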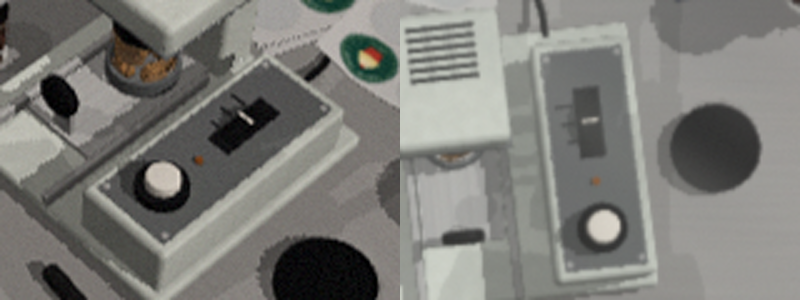

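The mark is now at the middle of the slot beside the middle tick in both views, so the wheel is at medium. The carriage is still home. Next, the button.

Emit:
{"op": "send_rows", "data": {"plan": [[[0, 0, 0, -0.12, -0.12, 0.1, 0], [0, 0, 0, -0.27, -0.27, 0.2, 0], [0, 0, 0, -0.43, -0.43, 0.35, 0], [0, 0, 0, -0.58, -0.56, 0.5, 0], [0, 0, 0, -0.7, -0.67, 0.65, 0], [0, 0, 0, -0.79, -0.75, 0.8, 0], [0, 0, 0, -0.84, -0.8, 0.92, 0], [0, 0, 0, -0.85, -0.81, 1, 0]]]}}

```text
clock: 13.73
ee_pos: [0.5784, -0.0609, 0.1094]
tcp_rot: [[-0.992, -0.125, -0.005], [-0.125, 0.992, 0.0], [0.005, 0.001, -1.0]]
contact_force: [0.1, 0.7, 0.4]
opening: 0.007
grasp_force: 0.0
```

Emit:
{"op": "send_rows", "data": {"plan": [[[0, 0, 0, 0, 0, 0.03, 0], [0, 0, 0, 0, 0, 0.06, 0], [0, 0, 0, 0, 0, 0.08, 0], [0, 0, 0, 0, 0, 0.09, 0], [0, 0, 0, 0, 0, 0.09, 0], [0, 0, 0, 0, 0, 0.09, 0], [0, 0, 0, 0, 0, 0.09, 0], [0, 0, 0, 0, 0, 0.09, 0]]]}}

```text
clock: 14.4
ee_pos: [0.5775, -0.0581, 0.102]
tcp_rot: [[-0.992, -0.128, 0.001], [-0.128, 0.992, -0.0], [-0.001, -0.0, -1.0]]
contact_force: [0.1, -1.3, 0.2]
opening: 0.009
grasp_force: 0.0
```

Emit:
{"op": "send_rows", "data": {"plan": [[[0, 0, 0, 0, 0, 0.02, 0], [0, 0, 0, 0, 0, 0.04, 0], [0, 0, 0, 0, 0, 0.055, 0], [0, 0, 0, 0, 0, 0.07, 0], [0, 0, 0, 0, 0, 0.08, 0], [0, 0, 0, 0, 0, 0.09, 0], [0, 0, 0, 0, 0, 0.1, 0], [0, 0, 0, 0, 0, 0.1, 0]]]}}

```text
clock: 15.07
ee_pos: [0.5779, -0.0583, 0.0908]
tcp_rot: [[-0.992, -0.128, 0.003], [-0.128, 0.992, -0.001], [-0.003, -0.001, -1.0]]
contact_force: [-5.3, 1.9, 25.8]
opening: 0.002
grasp_force: 13.0
```

Fully pressed: it bottomed out at 91 mm, as expected. Lift straight up and check.

Emit:
{"op": "send_rows", "data": {"plan": [[[0, 0, 0, 0, 0, -0.05, 0], [0, 0, 0, 0, 0, -0.12, 0], [0, 0, 0, 0, 0, -0.25, 0], [0, 0, 0, 0.1, 0.1, -0.4, 0], [0, 0, 0, 0.3, 0.3, -0.6, 0], [0, 0, 0, 0.5, 0.5, -0.75, 0], [0, 0, 0, 0.7, 0.7, -0.9, 0], [0, 0, 0, 0.8, 0.8, -1, 0]]]}}

```text
clock: 15.73
ee_pos: [0.4454, 0.0426, 0.2324]
tcp_rot: [[-0.992, -0.127, -0.003], [-0.127, 0.992, 0.0], [0.002, 0.001, -1.0]]
contact_force: [-0.3, -0.5, 0.2]
opening: 0.004
grasp_force: 0.0
```

Emit:
{"op": "send_rows", "data": {"plan": [[[0, 0, 0, 0, 0, 0, 0], [0, 0, 0, 0, 0, 0, 0], [0, 0, 0, 0, 0, 0, 0], [0, 0, 0, 0, 0, 0, 0], [0, 0, 0, 0, 0, 0, 0], [0, 0, 0, 0, 0, 0, 0], [0, 0, 0, 0, 0, 0, 0], [0, 0, 0, 0, 0, 0, 0]]]}}

```text
clock: 16.4
ee_pos: [0.4478, 0.0414, 0.2318]
tcp_rot: [[-0.992, -0.127, -0.001], [-0.127, 0.992, 0.0], [0.001, 0.0, -1.0]]
contact_force: [-0.7, 0.1, -0.2]
opening: 0.003
grasp_force: 0.0
```

Run:
```python
from h import *
s=r.state();print(s["ee_pos"],s["contact_force"],s["clock"])
A=r.read_camera("scene");a=A["frame"][190:310,300:460];b=r.read_camera("top")["frame"][150:270,300:460]
for n in("start_top","push_face"): print([world(A,m["position"]) for m in r.mark_of(n,"scene")[:1]])
cv2.imwrite("pics/w4.png",np.hstack([cv2.resize(x,(400,300),interpolation=cv2.INTER_CUBIC) for x in(a,b)]))
```

```text
[0.44784906 0.04143743 0.2318069 ] [-0.65750679  0.11617643 -0.23445351] 16.4
[array([ 0.57266286, -0.05607653,  0.0945796 ])]
[array([0.56464686, 0.06528271, 0.07958195])]
```

View pics/w4.png

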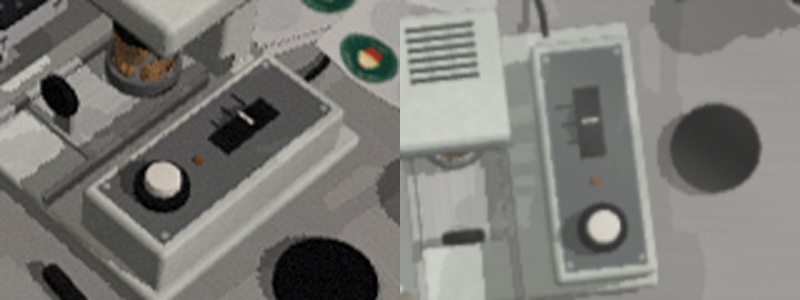

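The wheel mark is still at the middle tick, the carriage is home and the button has sprung back. Nothing else has moved, so I hand in.

```bash
python3 -c "from rig import r; print(r.hand_in())"
```

```text
the job is handed in; nothing more can be done
None
```

The job is handed in at about 16 s on the robot's clock: the carriage is home, the wheel is at medium, and the start button was pressed fully and sprang back; the hand-in gave no verdict.

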